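# Chain the blue-ended nest block under the hanging one

### The arm

A 6-joint arm with a two-finger parallel gripper is mounted at the origin on the work surface. World frame = base frame: x ahead of the robot, y to its left, z up, the work surface at z = 0. Lengths are in m, angles in degrees, forces in N, time in s.
With the tool pointing down it reaches from about 0.3 to 0.75 m from the base axis. Payload 8.5 kg.
Tool frame: the origin (TCP) lies between the finger pads; the fingertips stand manip.tcp_to_tips ahead of it and the grasp point (between the pads) lies 6 mm ahead of it (manip.tcp_to_tips is the distance from the TCP to the fingertips, in m); z points along the fingers, y is the direction in which the jaws open and shut (so a half turn about z gives the same grasp; the last joint's range is limited). The gripper opens to 85 mm and grips with 20 to 120 N. Pads are 22 mm wide; open, the fingers measure 114 mm over their backs; the gripper's body (76 mm by 85 mm) begins 54 mm behind the grasp point. The pads swing forward as they close: fully open they stand 13 mm farther back than shut.
Start: joints at [57.68, 21.807, 74.336, -0, 83.858, -12.336], TCP at [0.188, 0.517, 0.256] pointing down, gripper open.
Joint ranges: [-178.18, 178.18], [-50.72, 133.34], [12.68, 142.11], [-81.47, 261.47], [9.98, 163.14], [-165.26, 165.26]. Speed limits (degrees/s): [136.94, 136.94, 180, 180, 180, 180].

### API

Orientations are given as [roll, pitch, yaw] about the fixed x, y, z axes, in that order (R = Rz(yaw) Ry(pitch) Rx(roll)).
In Python, from station import readout, cams, manip gives the robot as it stands.
- The arm moves only by the tool play_rows, never from a script. Its argument "plan" is a list of rows, each an object with "offset": the shift along the tool's x, y, z in mm, a list of three; "delta_rot": the turn, a rotation vector about the tool's x, y, z in rad, a list of three; "claw": the closure, from 0 (fully open) to 1 (shut). A call has 1 to 12 rows; each row shifts and turns the pose as measured when the row begins, along the tool's axes as they then stand; what a row does not reach is not made up. A row lasts 1/12 s, in which the tool goes at most 41.7 mm and 7.16 degrees, less where a joint would pass 70% of its speed; a pose out of reach is approached as far as the arm can. A call is refused whole if a number of a shift passes 41.7 or a number of a turn 0.125, either way. A call with a gripper value outside its range is refused whole. The fingers move at their own pace and stop on an object; "grip_force" is the grip in N (left out, the last holds). Time passes only in rows, so rows that do not move let the fingers close. It gives the time, the measured TCP pose, the force and the opening at its end, in the units of the state.
- readout.state(): the state, without advancing time (a new reading comes with each control period).
- cams.capture(name): name is "scene" or "top" or "wrist"; returns a dict with "pixels" (420x560x3 uint8, red, green, blue), "intrinsics" (3x3 intrinsics, pixels), "distortion" ([k1, k2, p1, p2, k3] as OpenCV has them; the pictures are not rectified), "view" (4x4, takes a point from world to camera coordinates). Camera axes: x right, y up, looking along -z (the intrinsics and any distortion apply to the point x, -y, -z); pixel columns grow to the right and rows downward; lengths in m; the calibration is good to about 2 mm. A picture is of the moment at which its call begins. There is no depth.
- manip.hand_in(): hands the job in, once; it reports no verdict.
The state is a dict: "time_s": time; "q": joint angles; "dq": joint speeds; "effort": joint torques, N m; "eef_pos": TCP position; "tool_rot": TCP orientation; "contact_force": force on the tool from outside, world axes, zero at the start; "torque": the same for the moment, N m; "opening": finger opening in m.
Only numpy, scipy, OpenCV 4.12 (cv2) and the standard library are available. Lean on these libraries where they do the work, as an engineer would, in place of code of your own. Each camera call takes 0.05 s, during which the arm holds its last target. There are 200 camera calls.

### The job

Pick up the wooden bee-nest block with the blue-painted end and hang it by its wire hook from the wire loop under the yellow-roofed nest block on the rail, so that it hangs freely below it, level and still. Leave the red-ended block where it is and keep the yellow-roofed block hanging on the rail.

Things in the scene. Friction and masses are not known exactly. Their poses are not given: they have to be found in the camera images.
- blue_block: Loose wooden bar 190 (x) x 44 x 44 mm, 0.11-0.19 kg; origin mid underside. Its -x end (x -95 to -45), towards the robot, is blue: grip there across y. On top a 6 mm wire hook in the xz plane, mouth down: shank at x -18 up from z 44, crown at x 0 (top z 119), open tip at x +18 ending at z 85; mouth 30 wide. Balances level under the crown. Hung, the loop's wire sits at x 0, z 110.
- loop (a point): Middle of the lowest wire of the loop under the hanging block, 150 mm above the bench. x: level, square to the loop, away from the robot; y along the rail; z up. The loop is a stirrup of 5 mm steel wire in the yz plane: legs at y -38 and +38 rise to the block's underside 70 mm above this point; the wire is 6 mm higher at the legs. Opening 70 wide, 63 high.
- upper_block: Hanging nest block, wood, 44 (x) x 120 (y) x 44 mm, thin yellow roof 56 x 136, 0.25 kg. Origin mid underside, 220 mm above the bench; x away from the robot. Hangs loose by two wire hooks at y -45 and +45 on a 12 mm bar along y, 300 mm above the bench, whose two posts stand 260 mm apart on feet 70 x 35 mm. It can swing a little along x.
- red_block: Bystander: the same bar and hook as the blue-ended block, with a red-painted end; origin and axes alike. To be left where it is.
There are look-alikes about, which are no part of the job. Leave any white look-alike of the blue_block alone.

How it is judged:
By the outcome, as a careful person would: the job done as asked, in the order asked, and still so for the second after the job is handed in, with the robot touching nothing.
It also fails if it takes over 48 s, if anything falls off the work surface, if the arm or the gripper's body presses on something with over 40 N, if the wrist force passes 120 N, or if a joint passes its speed limit or range.

## Working session

There is one attempt and no reset: what is moved stays moved. The work goes in short steps, Python scripts to look and compute and a tool call to move; the robot and the scene stay as the last step left them, time stands still between calls to the robot, and variables do not carry over. Pictures are saved under pics/ and viewed, about 8 in all and at most 12, crops included, and the job is handed in when it is done.

Besides the shell and the picture viewer there is one more tool, called by a JSON object that holds its "fn" and its "kwargs", one argument or row to a line. play_rows: Moves the arm, as the interface text tells. Its arguments: {"type":"object","properties":{"plan":{"type":"array","items":{"type":"object","properties":{"offset":{"type":"array","items":{"type":"number"}},"delta_rot":{"type":"array","items":{"type":"number"}},"claw":{"type":"number"}}}},"grip_force":{"type":"number"}},"required":["plan"]}

```bash
mkdir -p pics; ls; cat > h.py <<'E'
import numpy as np, cv2
from station import readout, cams, manip
def cap(n,save=None):
    d=cams.capture(n); 
    if save: cv2.imwrite(f'pics/{save}.png',np.ascontiguousarray(d['pixels'][:,:,::-1]))
    return d
def ray(d,uv):
    p=cv2.undistortPoints(np.array([[uv]],float),np.array(d['intrinsics'],float),np.array(d['distortion'],float))[0,0]
    V=np.array(d['view']); R,t=V[:3,:3],V[:3,3]
    v=R.T@np.array([p[0],-p[1],-1.]); return -R.T@t, v/np.linalg.norm(v)
def onz(d,uv,z):
    o,v=ray(d,uv); return o+v*(z-o[2])/v[2]
def onx(d,uv,x):
    o,v=ray(d,uv); return o+v*(x-o[0])/v[0]
def two(d1,a,d2,b):
    o1,v1=ray(d1,a);o2,v2=ray(d2,b)
    s=np.linalg.lstsq(np.c_[v1,-v2],o2-o1,rcond=None)[0]
    p,q=o1+s[0]*v1,o2+s[1]*v2; return (p+q)/2,np.linalg.norm(p-q)
def proj(d,P):
    V=np.array(d['view']); c=V[:3,:3]@np.array(P)+V[:3,3]
    return cv2.projectPoints(np.array([[c[0],-c[1],-c[2]]]),np.zeros(3),np.zeros(3),np.array(d['intrinsics'],float),np.array(d['distortion'],float))[0].ravel()
E
python3 - <<'E'
from h import *
s=cap('scene','s0');t=cap('top','t0')
for d in(s,t): print(-np.array(d['view'])[:3,:3].T@np.array(d['view'])[:3,3], d['intrinsics'])
print(readout.state(),manip.tcp_to_tips)
E
```

```text
pics
[0.963402   0.6163041  0.88940339] [[444.75794932   0.         279.23687179]
 [  0.         444.75794932 211.66109306]
 [  0.           0.           1.        ]]
[0.39562939 0.08987995 1.37678611] [[471.12917728   0.         282.49422039]
 [  0.         471.12917728 201.74412049]
 [  0.           0.           1.        ]]
{'time_s': 0.1, 'q': array([ 5.76805326e+01,  2.18382698e+01,  7.43814170e+01,  1.44818063e-03,
        8.38582444e+01, -1.23352440e+01]), 'dq': array([ 0.07032706, -0.17958061, -0.14875347, -0.02021133,  0.12090445,
        0.07706315]), 'effort': array([ 3.57974757e-03, -4.49219263e+01, -2.31657493e+01, -1.77625216e-04,
        3.63241015e-03,  2.68908373e-06]), 'eef_pos': array([0.18782868, 0.51667739, 0.25575689]), 'tool_rot': array([-1.79924175e+02, -1.80549599e-02,  1.60015609e+02]), 'contact_force': array([-0.20283945,  1.01198736,  0.00267966]), 'torque': array([ 0.02086808, -0.03588542,  0.01039508]), 'opening': 0.08536289805952987} 0.025
```

View pics/s0.png

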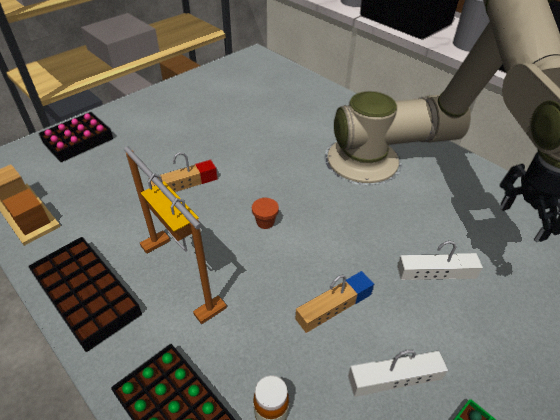

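View pics/t0.png

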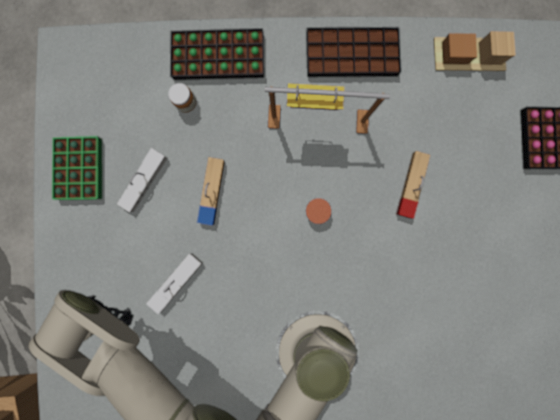

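Candidates for the block to pick up: the wooden bar with the blue end at scene (335,300) / top (211,190), the white bars at top (142,181) and (175,284), and the red-ended bar at top (414,185). Only the first is wood with a blue end. I'll confirm it in a crop and measure.

```bash
python3 - <<'E'
from h import *
s=cap('scene');t=cap('top')
def crop(d,x0,y0,x1,y1,k):return cv2.resize(d['pixels'][y0:y1,x0:x1,::-1],None,fx=k,fy=k,interpolation=cv2.INTER_CUBIC)
a=crop(s,110,140,240,330,3)
b=crop(s,285,260,385,335,4)
c=crop(t,260,80,360,150,4)
H=np.zeros((600,800,3),np.uint8);H[:570,:390]=a;H[:300,400:800]=b;H[310:590,400:800]=c
cv2.imwrite('pics/c1.png',H)
hs=cv2.cvtColor(t['pixels'],cv2.COLOR_RGB2HSV)
def mask(lo,hi,box):
    m=cv2.inRange(hs,lo,hi);z=np.zeros_like(m);x0,y0,x1,y1=box;z[y0:y1,x0:x1]=m[y0:y1,x0:x1];return z
bl=mask((105,120,60),(130,255,255),(180,150,240,235));wd=mask((8,70,110),(22,255,255),(180,150,240,235))
red=mask((0,180,100),(4,255,255),(390,190,430,225));yl=mask((22,150,120),(32,255,255),(270,70,360,120))
for n,m in(('blue',bl),('wood',wd),('both',bl|wd),('red',red),('yel',yl)):
    c,w,_=r=cv2.minAreaRect(cv2.findNonZero(m)); bx=cv2.boxPoints(r)
    z={'yel':.27}.get(n,.044)
    P=np.array([onz(t,p,z) for p in bx]);print(n,m.sum()/255,np.round(onz(t,c,z),4),np.round(P[:,:2],3).tolist(),[round(np.linalg.norm(P[i]-P[i-1]),3) for i in(1,2)])
for uv,z in(((267,91),.3),((388,97),.3),((274,119),.01),((363,123),.01)):print(uv,onz(t,uv,z))
for uv,z in(((128,151),.3),((199,226),.3),((155,243),.01),((210,310),.01)):print(uv,onz(s,uv,z))
E
```

```text
blue 254.0 [0.4028 0.31   0.044 ] [[0.385, 0.336], [0.429, 0.328], [0.421, 0.284], [0.377, 0.292]] [np.float64(0.045), np.float64(0.045)]
wood 677.0 [0.4978 0.2936 0.044 ] [[0.435, 0.327], [0.569, 0.303], [0.561, 0.26], [0.427, 0.285]] [np.float64(0.136), np.float64(0.044)]
both 931.0 [0.4724 0.2975 0.044 ] [[0.385, 0.336], [0.569, 0.303], [0.56, 0.259], [0.377, 0.292]] [np.float64(0.187), np.float64(0.045)]
red 219.0 [ 0.4138 -0.2613  0.044 ] [[0.398, -0.235], [0.441, -0.248], [0.429, -0.287], [0.387, -0.275]] [np.float64(0.044), np.float64(0.041)]
yel 400.0 [0.6793 0.0115 0.27  ] [[0.659, 0.077], [0.709, 0.073], [0.7, -0.054], [0.65, -0.05]] [np.float64(0.05), np.float64(0.127)]
(267, 91) [0.68738622 0.12427695 0.3       ]
(388, 97) [ 0.66945687 -0.15695302  0.3       ]
(274, 119) [0.68198589 0.11427416 0.01      ]
(363, 123) [ 0.6661699  -0.14667389  0.01      ]
(128, 151) [ 0.67471826 -0.14862808  0.3       ]
(199, 226) [0.6921892  0.13036328 0.3       ]
(155, 243) [ 0.67760816 -0.13717105  0.01      ]
(210, 310) [0.69437574 0.11864322 0.01      ]
```

View pics/c1.png

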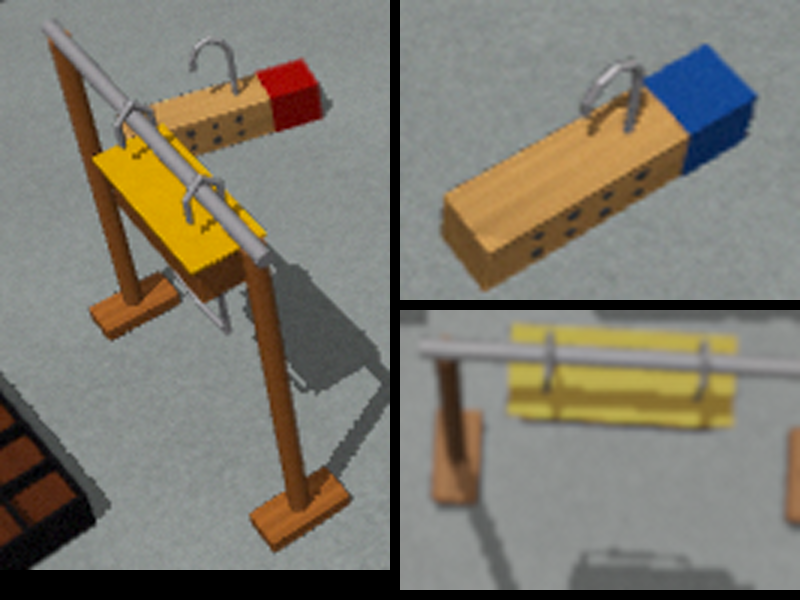

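The crop confirms it: the blue-ended wooden bar is at scene (335,300), and the wire stirrup hangs under the yellow roof, with its near lower corner at about scene (186,250). I'll grip at block x -70 with the tool leaned 30° back, so the gripper body stays clear of the roof. Next I'll compute the moves.

```bash
cat >> h.py <<'E'
from scipy.spatial.transform import Rotation as Ro
def Rt(yaw,tilt=30,pitch=0):
    b=Ro.from_euler('zy',[yaw,pitch],degrees=True).as_matrix();a=np.radians(tilt)
    z=b@[np.sin(a),0,-np.cos(a)];y=b[:,1];return Ro.from_matrix(np.c_[np.cross(y,z),y,z])
def cur():
    s=readout.state();return np.array(s['eef_pos']),Ro.from_euler('xyz',s['tool_rot'],degrees=True),s
def go(grasp,R1):   # grasp point target -> rotation first, then shift (mm, tool axes after turn)
    p,R,s=cur();q=np.array(grasp)-R1.as_matrix()@[0,0,.006]
    w=(R.inv()*R1).as_rotvec();print('t',round(s['time_s'],2),'turn',np.round(w,3),'then shift',np.round(R1.inv().apply(q-p)*1000,1),'world',np.round((q-p)*1000,1),'F',np.round(s['contact_force'],1))
E
python3 - <<'E'
from h import *
R=Rt(-10.3);g=np.array([.4032,.3100,.028])
go(g-R.as_matrix()[:,2]*.1,R)
s=cap('scene');t=cap('top')
print('loop corner y+',onz(s,(186,250),.156),'rail mid est; roof y mid .0115')
for P in ((.682,.012,.150),):print(proj(s,P),proj(t,P))
E
```

```text
t 0.2 turn [-0.045 -0.523 -0.165] then shift [-101.5 -164.9  215.8] world [ 163.2 -197.3 -136.2] F [-0.9 -0.4  0.6]
loop corner y+ [0.6872904 0.0491642 0.156    ] rail mid est; roof y mid .0115
[178.50254256 240.77816724] [311.69184807 107.36884919]
```

{"fn": "play_rows", "kwargs": {
  "plan": [
    {"delta_rot": [-0.009, -0.105, -0.033], "offset": [0, 0, 0], "claw": 0},
    {"delta_rot": [-0.009, -0.105, -0.033], "offset": [0, 0, 0], "claw": 0},
    {"delta_rot": [-0.009, -0.105, -0.033], "offset": [0, 0, 0], "claw": 0},
    {"delta_rot": [-0.009, -0.105, -0.033], "offset": [0, 0, 0], "claw": 0},
    {"delta_rot": [-0.009, -0.105, -0.033], "offset": [0, 0, 0], "claw": 0},
    {"offset": [-14, -24, 26], "delta_rot": [0, 0, 0], "claw": 0},
    {"offset": [-14, -24, 26], "delta_rot": [0, 0, 0], "claw": 0},
    {"offset": [-14, -24, 26], "delta_rot": [0, 0, 0], "claw": 0},
    {"offset": [-14, -24, 26], "delta_rot": [0, 0, 0], "claw": 0},
    {"offset": [-14, -24, 26], "delta_rot": [0, 0, 0], "claw": 0},
    {"offset": [-14, -24, 26], "delta_rot": [0, 0, 0], "claw": 0},
    {"offset": [0, 0, 0], "delta_rot": [0, 0, 0], "claw": 0}
  ],
  "grip_force": 80
}}

```text
time_s: 1.3
eef_pos: [0.3161, 0.3471, 0.1638]
tool_rot: [179.6, 31.5, 170.7]
contact_force: [-0.4, 0.4, -0.1]
opening: 0.0853
```

```bash
python3 - <<'E'
from h import *
R=Rt(-10.3);g=np.array([.4032,.3100,.028])
go(g-R.as_matrix()[:,2]*.1,R); go(g,R)
w=cap('wrist','w1')
b=np.array([.4724,.2975,0]);a=np.radians(-10.3);xb=np.array([np.cos(a),np.sin(a),0]);yb=np.array([-xb[1],xb[0],0]);Z=np.array([0,0,1])
for x,y in((-95,22),(-95,-22),(-45,22),(-45,-22)):print((x,y),proj(w,b+xb*x/1e3+yb*y/1e3+Z*.044))
hs=cv2.cvtColor(w['pixels'],cv2.COLOR_RGB2HSV);m=cv2.inRange(hs,(105,120,40),(130,255,255))
r=cv2.minAreaRect(cv2.findNonZero(m));print(cv2.boxPoints(r),m.sum()/255)
E
```

```text
t 1.3 turn [0.015 0.026 0.015] then shift [-12.  -21.   57.8] world [ 34.9 -27.6 -44. ] F [-0.4  0.4 -0.1]
t 1.3 turn [0.015 0.026 0.015] then shift [-12.  -21.  157.8] world [  84.1  -36.6 -130.6] F [-0.4  0.4 -0.1]
(-95, 22) [276.24645649 196.42953118]
(-95, -22) [218.48489248 195.7973414 ]
(-45, 22) [275.0541147  236.06167152]
(-45, -22) [224.44489918 235.59269931]
[[222. 162.]
 [279. 162.]
 [279. 238.]
 [222. 238.]] 4232.0
```

View pics/w1.png

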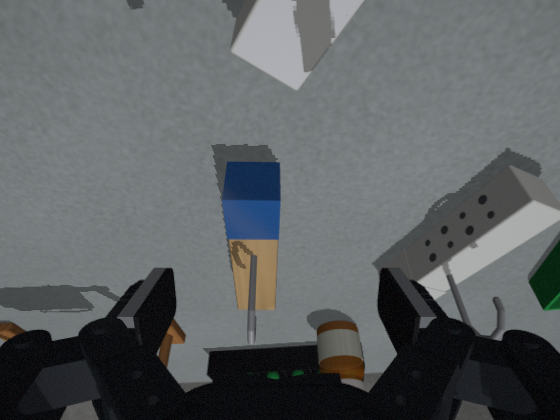

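The wrist view shows the blue end at columns 222–279, with the blue/wood edge at row 238. That is about 3.5 mm towards +y from my estimate, so I'll correct for it and descend.

{"fn": "play_rows", "kwargs": {
  "plan": [
    {"offset": [-4, -6, 14], "delta_rot": [0.005, 0.009, 0.005], "claw": 0},
    {"offset": [-4, -6, 18], "delta_rot": [0.005, 0.009, 0.005], "claw": 0},
    {"offset": [-4, -6, 18], "delta_rot": [0.005, 0.009, 0.005], "claw": 0},
    {"offset": [-2, -3, 18], "delta_rot": [0, 0, 0], "claw": 0},
    {"offset": [-1, -1, 18], "delta_rot": [0, 0, 0], "claw": 0},
    {"offset": [0, 0, 18], "delta_rot": [0, 0, 0], "claw": 0},
    {"offset": [0, 0, 18], "delta_rot": [0, 0, 0], "claw": 0},
    {"offset": [0, 0, 0], "delta_rot": [0, 0, 0], "claw": 0}
  ]
}}

```text
time_s: 2.02
eef_pos: [0.3897, 0.3223, 0.069]
tool_rot: [179.0, 30.5, 169.6]
contact_force: [-0.4, -0.9, 0.6]
opening: 0.0851
```

```bash
python3 - <<'E'
from h import *
R=Rt(-10.3);go([.4038,.3135,.028],R)
E
```

```text
t 2.02 turn [ 0.016  0.008 -0.002] then shift [ 7.1 -6.1 37.2] world [ 11.2  -8.2 -35.8] F [-0.4 -0.9  0.6]
```

{"fn": "play_rows", "kwargs": {
  "plan": [
    {"offset": [3, -3, 12], "delta_rot": [0.007, 0.004, 0], "claw": 0},
    {"offset": [3, -3, 12], "delta_rot": [0.007, 0.004, 0], "claw": 0},
    {"offset": [1, -1, 8], "delta_rot": [0.004, 0, 0], "claw": 0},
    {"offset": [0, 0, 4], "delta_rot": [0, 0, 0], "claw": 0},
    {"offset": [0, 0, 0], "delta_rot": [0, 0, 0], "claw": 0}
  ]
}}

```text
time_s: 2.43
eef_pos: [0.4005, 0.3186, 0.037]
tool_rot: [179.8, 30.3, 169.7]
contact_force: [-0.3, -0.2, -0.7]
opening: 0.0855
```

```bash
python3 - <<'E'
from h import *
R=Rt(-10.3);go([.4038,.3135,.028],R)
E
```

```text
t 2.43 turn [ 0.003  0.006 -0.   ] then shift [ 0.9 -4.4  3.9] world [ 0.3 -4.5 -3.8] F [-0.3 -0.2 -0.7]
```

{"fn": "play_rows", "kwargs": {
  "plan": [
    {"offset": [1, -4, 4], "delta_rot": [0.003, 0.006, 0], "claw": 0},
    {"offset": [0, -1, 1], "delta_rot": [0, 0, 0], "claw": 0},
    {"offset": [0, 0, 0], "delta_rot": [0, 0, 0], "claw": 1},
    {"offset": [0, 0, 0], "delta_rot": [0, 0, 0], "claw": 1},
    {"offset": [0, 0, 0], "delta_rot": [0, 0, 0], "claw": 1},
    {"offset": [0, 0, 0], "delta_rot": [0, 0, 0], "claw": 1},
    {"offset": [0, 0, 0], "delta_rot": [0, 0, 0], "claw": 1},
    {"offset": [0, 0, 0], "delta_rot": [0, 0, 0], "claw": 1}
  ],
  "grip_force": 80
}}

```text
time_s: 3.1
eef_pos: [0.4007, 0.3147, 0.0354]
tool_rot: [179.8, 30.2, 169.7]
contact_force: [-0.8, 0.1, -1.4]
opening: 0.0427
```

```bash
python3 - <<'E'
from h import *
go([.4038,.3135,.028],Rt(-10.3))
w=cap('wrist','w2')
E
```

```text
t 3.1 turn [ 0.003  0.003 -0.   ] then shift [ 0.9 -0.6  2. ] world [ 0.2 -0.6 -2.2] F [-0.8  0.1 -1.4]
```

View pics/w2.png

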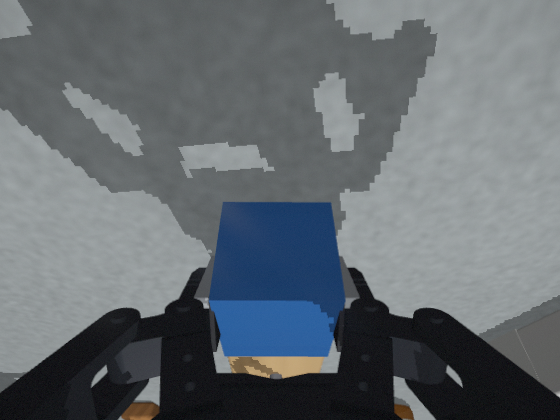

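Gripped square: the blue end is at columns 218–332, the opening is 42.7 mm, and the jaws are centred on it. Lift next.

{"fn": "play_rows", "kwargs": {
  "plan": [
    {"offset": [4, 0, -7], "delta_rot": [0, 0, 0], "claw": 1},
    {"offset": [8, 0, -14], "delta_rot": [0, 0, 0], "claw": 1},
    {"offset": [10, 0, -17], "delta_rot": [0, 0, 0], "claw": 1},
    {"offset": [10, 0, -17], "delta_rot": [0, 0, 0], "claw": 1},
    {"offset": [10, 0, -17], "delta_rot": [0, 0, 0], "claw": 1},
    {"offset": [10, 0, -17], "delta_rot": [0, 0, 0], "claw": 1},
    {"offset": [8, 0, -14], "delta_rot": [0, 0, 0], "claw": 1},
    {"offset": [4, 0, -7], "delta_rot": [0, 0, 0], "claw": 1},
    {"offset": [0, 0, 0], "delta_rot": [0, 0, 0], "claw": 1}
  ]
}}

```text
time_s: 3.9
eef_pos: [0.2789, 0.3337, 0.1032]
tool_rot: [179.9, 29.9, 169.7]
contact_force: [0.1, -0.1, -1.0]
opening: 0.0428
```

```bash
python3 - <<'E'
from h import *
go([.4645,.025,.15],Rt(-3.5))
s=readout.state();print(s['eef_pos'],s['tool_rot'],s['torque'],s['opening'])
E
```

```text
t 3.9 turn [-0.057 -0.001 -0.102] then shift [-200.2 -296.8   55.5] world [ 182.6 -308.5   52. ] F [ 0.1 -0.1 -1. ]
[0.27886881 0.33368112 0.10320778] [179.8775022   29.91559037 169.73518813] [0.11884088 0.4327081  0.02783288] 0.04275572292386043
```

I used the wrong sign on the tool's x axis, so it backed away while rising. No harm was done; the block is held and clear. Moving on to the standoff.

{"fn": "play_rows", "kwargs": {
  "plan": [
    {"offset": [-10, -10, 0], "delta_rot": [-0.007, 0, -0.012], "claw": 1},
    {"offset": [-16, -20, 2], "delta_rot": [-0.007, 0, -0.012], "claw": 1},
    {"offset": [-18, -26, 3], "delta_rot": [-0.007, 0, -0.012], "claw": 1},
    {"offset": [-18, -28, 4], "delta_rot": [-0.007, 0, -0.012], "claw": 1},
    {"offset": [-18, -28, 5], "delta_rot": [-0.007, 0, -0.012], "claw": 1},
    {"offset": [-18, -28, 5], "delta_rot": [-0.007, 0, -0.012], "claw": 1},
    {"offset": [-18, -28, 6], "delta_rot": [-0.007, 0, -0.012], "claw": 1},
    {"offset": [-18, -28, 6], "delta_rot": [-0.007, 0, -0.012], "claw": 1},
    {"offset": [-18, -28, 6], "delta_rot": [0, 0, 0], "claw": 1},
    {"offset": [-16, -26, 5], "delta_rot": [0, 0, 0], "claw": 1},
    {"offset": [-8, -12, 3], "delta_rot": [0, 0, 0], "claw": 1},
    {"offset": [0, 0, 0], "delta_rot": [0, 0, 0], "claw": 1}
  ]
}}

```text
time_s: 4.9
eef_pos: [0.4033, 0.0934, 0.145]
tool_rot: [179.9, 29.5, 175.8]
contact_force: [0.8, -0.9, -1.0]
opening: 0.043
```

```bash
python3 - <<'E'
from h import *
go([.4645,.025,.15],Rt(-3.5))
s=readout.state();print(s['eef_pos'],s['tool_rot'],s['torque'],s['opening'])
E
```

```text
t 4.9 turn [-0.005 -0.008 -0.01 ] then shift [-59.  -64.6  22.2] world [ 58.2 -68.3  10.2] F [ 0.8 -0.9 -1. ]
[0.40333757 0.0934392  0.14495517] [179.93859559  29.51387146 175.84390698] [0.02092486 0.45842358 0.05586677] 0.0430111213626001
```

{"fn": "play_rows", "kwargs": {
  "plan": [
    {"offset": [-8, -8, 3], "delta_rot": [0, -0.003, -0.003], "claw": 1},
    {"offset": [-14, -15, 5], "delta_rot": [-0.002, -0.003, -0.003], "claw": 1},
    {"offset": [-14, -16, 5], "delta_rot": [-0.002, -0.002, -0.003], "claw": 1},
    {"offset": [-14, -16, 5], "delta_rot": [0, 0, 0], "claw": 1},
    {"offset": [-10, -11, 4], "delta_rot": [0, 0, 0], "claw": 1},
    {"offset": [-6, -6, 2], "delta_rot": [0, 0, 0], "claw": 1},
    {"offset": [0, 0, 0], "delta_rot": [0, 0, 0], "claw": 1},
    {"offset": [0, 0, 0], "delta_rot": [0, 0, 0], "claw": 1}
  ]
}}

```text
time_s: 5.57
eef_pos: [0.4657, 0.0148, 0.1536]
tool_rot: [-180.0, 29.3, 176.4]
contact_force: [-0.6, -0.1, -1.4]
opening: 0.0432
```

```bash
python3 - <<'E'
from h import *
go([.4645,.025,.15],Rt(-3.5))
p,R,s=cur();print(s['eef_pos'],s['tool_rot'],s['torque'],s['opening'])
S=cap('scene');T=cap('top')
H=np.zeros((600,800,3),np.uint8)
a=cv2.resize(S['pixels'][130:330,110:350,::-1],None,fx=2,fy=2,interpolation=cv2.INTER_CUBIC)
b=cv2.resize(T['pixels'][70:230,250:400,::-1],None,fx=2,fy=2,interpolation=cv2.INTER_CUBIC)
H[:400,:480]=a;H[:320,490:790]=b;cv2.imwrite('pics/c2.png',H)
# predicted hook points
Rb=Ro.from_matrix(Rt(0).as_matrix()).inv();B=R*Rb
G=p+R.apply([0,0,.006])
for n,v in(('crown',(0,0,119)),('tip',(18,0,85)),('farL',(95,22,44)),('farR',(95,-22,44)),('farLb',(95,22,0))):
    P=G+B.apply((np.array(v)-[-70,0,30])/1000);print(n,np.round(P,4),proj(S,P).round(1),proj(T,P).round(1))
E
```

```text
t 5.57 turn [-0.002 -0.013 -0.002] then shift [ 3.3 10.1 -3.8] world [-4.2 10.3  1.6] F [-0.6 -0.1 -1.4]
[0.46568602 0.01484797 0.15356421] [-179.95319746   29.27292466  176.36802267] [ 0.02698109  0.49105547 -0.04135875] 0.04319857880137806
crown [0.5396 0.0102 0.2364] [226.3 181.3] [315.8 156.9]
tip [0.5571 0.009  0.2022] [221. 196.] [315.2 151.7]
farL [0.6348 0.0261 0.1602] [199.4 230.3] [306.9 124.4]
farR [ 0.632  -0.0178  0.1603] [188.8 219. ] [323.8 125.2]
farLb [0.6343 0.0261 0.1162] [201.8 243.1] [306.1 127.8]
```

View pics/c2.png

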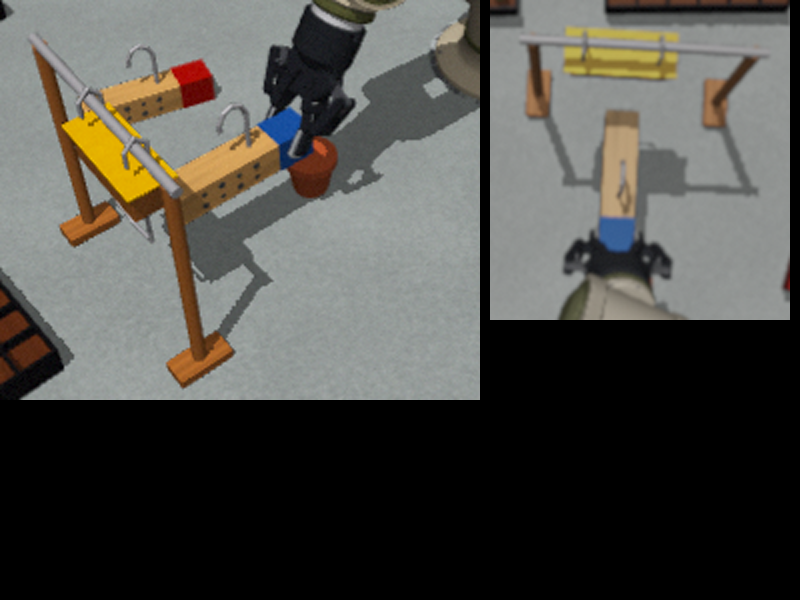

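Two-view check: the crown is at scene (228,182) against a predicted (226,181), and the far end is at top (308–324,125) against a predicted (307–324,125). The grasp model therefore holds to about 2–3 mm. The pot is below and behind the gripper. I'll advance and lower to threading height, block underside about 77 mm.

```bash
python3 - <<'E'
from h import *
go([.509,.024,.107],Rt(-3.5))
T=cap('top');S=cap('scene')
print('pot rim',onz(T,(318,211),.06), onz(S,(266,203),.06))
E
```

```text
t 5.67 turn [-0.001 -0.012 -0.001] then shift [-13.8  11.4  55.9] world [ 40.5   8.9 -41.5] F [-0.2  0.9 -1.7]
pot rim [ 0.40987831 -0.00532672  0.06      ] [ 0.40163347 -0.01452046  0.06      ]
```

{"fn": "play_rows", "kwargs": {
  "plan": [
    {"offset": [-8, 3, 2], "delta_rot": [0, -0.004, 0], "claw": 1},
    {"offset": [-8, 3, 8], "delta_rot": [0, -0.004, 0], "claw": 1},
    {"offset": [-2, 3, 11], "delta_rot": [0, -0.004, 0], "claw": 1},
    {"offset": [0, 3, 12], "delta_rot": [0, 0, 0], "claw": 1},
    {"offset": [0, 2, 12], "delta_rot": [0, 0, 0], "claw": 1},
    {"offset": [0, 0, 10], "delta_rot": [0, 0, 0], "claw": 1},
    {"offset": [0, 0, 6], "delta_rot": [0, 0, 0], "claw": 1},
    {"offset": [0, 0, 0], "delta_rot": [0, 0, 0], "claw": 1},
    {"offset": [0, 0, 0], "delta_rot": [0, 0, 0], "claw": 1}
  ]
}}

```text
time_s: 6.52
eef_pos: [0.5148, 0.0317, 0.1064]
tool_rot: [-180.0, 30.1, 176.8]
contact_force: [0.7, -0.5, -2.4]
opening: 0.0432
```

```bash
cat > look.py <<'E'
import sys
from h import *
L=np.array([.684,.0115,.15])
p,R,s=cur();print(s['eef_pos'],s['tool_rot'],'tq',s['torque'].round(2),s['opening'])
S=cap('scene');T=cap('top');W=cap('wrist')
H=np.zeros((600,800,3),np.uint8)
H[:560,:400]=cv2.resize(S['pixels'][170:310,130:230,::-1],None,fx=4,fy=4,interpolation=cv2.INTER_CUBIC)
H[:280,400:800]=cv2.resize(T['pixels'][80:150,270:370,::-1],None,fx=4,fy=4,interpolation=cv2.INTER_CUBIC)
H[285:585,400:800]=cv2.resize(W['pixels'][:,:,::-1],(400,300),interpolation=cv2.INTER_AREA)
cv2.imwrite(f'pics/{sys.argv[1]}.png',H)
B=R*Rt(0).inv();G=p+R.apply([0,0,.006])
for n,v in(('crown',(0,0,119)),('tip',(18,0,85)),('shankbase',(-18,0,44)),('farL',(95,22,44))):
    P=G+B.apply((np.array(v)-[-70,0,30])/1000);u=proj(S,P);print(n,np.round(P,4),u.round(1),'crop',((u-[130,170])*4).round())
for y in(-35,0,35):
    P=L+[.061*y/1e3,y/1e3,.006*(y/38)**2];u=proj(S,P);print('loop',y,u.round(1),'crop',((u-[130,170])*4).round())
E
python3 -c "
from h import *
go([.509,.024,.107],Rt(-3.5))"
python3 look.py c3
```

```text
t 6.52 turn [0.002 0.001 0.004] then shift [ 4.3 -8.  -9.2] world [-8.8 -7.5  5.8] F [ 0.7 -0.5 -2.4]
[0.5147627  0.03167706 0.10637057] [-179.9546564    30.05181169  176.76771697] tq [0.07 0.52 0.02] 0.0431772752002138
crown [0.5876 0.0276 0.1902] [215.7 210.7] crop [343. 163.]
tip [0.6056 0.0265 0.1563] [210.4 225. ] crop [321. 220.]
shankbase [0.5697 0.0286 0.1152] [224.9 229.7] crop [380. 239.]
farL [0.6837 0.0441 0.1153] [188.5 259.6] crop [234. 359.]
loop -35 [169.1 230.3] crop [156. 241.]
loop 0 [177.6 241.1] crop [190. 284.]
loop 35 [185.8 249.3] crop [223. 317.]
```

View pics/c3.png

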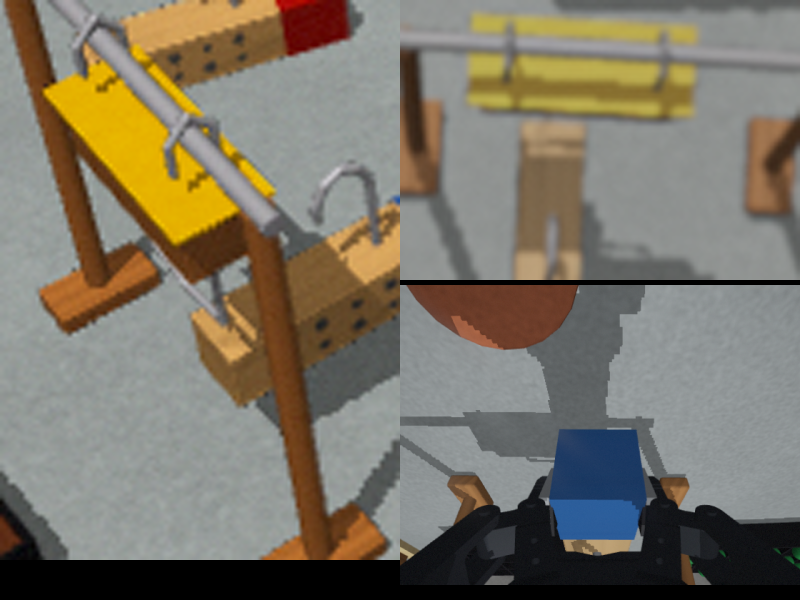

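The model agrees with the picture to about 5 crop px, or roughly 2–3 mm: tip at crop (317,220) against predicted (321,220), loop corner (222,318) against (223,317). Next I raise 8 mm and shift y by -10 mm, then thread forward.

{"fn": "play_rows", "kwargs": {
  "plan": [
    {"offset": [-2, -5, -4], "delta_rot": [0, 0, 0.002], "claw": 1},
    {"offset": [-2, -5, -4], "delta_rot": [0, 0, 0.002], "claw": 1},
    {"offset": [0, -1, 0], "delta_rot": [0, 0, 0], "claw": 1},
    {"offset": [0, 0, 0], "delta_rot": [0, 0, 0], "claw": 1},
    {"offset": [0, 0, 0], "delta_rot": [0, 0, 0], "claw": 1}
  ]
}}

```text
time_s: 7.08
eef_pos: [0.5135, 0.0187, 0.1191]
tool_rot: [180.0, 30.3, 176.4]
contact_force: [0.3, 0.6, -2.0]
opening: 0.0431
```

```bash
python3 -c "
from h import *
go([.509,.0222,.109],Rt(-3.5));go([.614,.0158,.109],Rt(-3.5))"
```

```text
t 7.08 turn [ 0.     0.006 -0.001] then shift [9.1 3.2 0.4] world [-7.4  3.6 -4.9] F [ 0.3  0.6 -2. ]
t 7.08 turn [ 0.     0.006 -0.001] then shift [-82.    3.2  53. ] world [97.6 -2.8 -4.9] F [ 0.3  0.6 -2. ]
```

{"fn": "play_rows", "kwargs": {
  "plan": [
    {"offset": [2, 2, 3], "delta_rot": [0, 0.004, 0], "claw": 1},
    {"offset": [-3, 1, 2], "delta_rot": [0, 0, 0], "claw": 1},
    {"offset": [-7, 0, 4], "delta_rot": [0, 0, 0], "claw": 1},
    {"offset": [-8, 0, 5], "delta_rot": [0, 0, 0], "claw": 1},
    {"offset": [-8, 0, 5], "delta_rot": [0, 0, 0], "claw": 1},
    {"offset": [-8, 0, 5], "delta_rot": [0, 0, 0], "claw": 1},
    {"offset": [-5, 0, 3], "delta_rot": [0, 0, 0], "claw": 1},
    {"offset": [0, 0, 0], "delta_rot": [0, 0, 0], "claw": 1},
    {"offset": [0, 0, 0], "delta_rot": [0, 0, 0], "claw": 1}
  ]
}}

```text
time_s: 7.83
eef_pos: [0.5651, 0.0193, 0.113]
tool_rot: [180.0, 30.1, 176.5]
contact_force: [-0.4, 0.7, -2.8]
opening: 0.0432
```

```bash
python3 -c "
from h import *
go([.614,.0158,.109],Rt(-3.5))"
python3 look.py c4
```

```text
t 7.83 turn [ 0.     0.001 -0.001] then shift [-40.4  -0.5  22. ] world [45.9 -3.3  1.2] F [-0.4  0.7 -2.8]
[0.56514501 0.01928089 0.11300518] [179.9728718   30.08208041 176.46617741] tq [-0.03  0.52  0.02] 0.04320593307264474
crown [0.6379 0.0148 0.1969] [193.1 216.7] crop [253. 187.]
tip [0.6559 0.0137 0.1629] [188.  231.2] crop [232. 245.]
shankbase [0.62   0.0159 0.1219] [203.9 235.8] crop [296. 263.]
farL [0.7342 0.0309 0.1221] [165.2 266.7] crop [141. 387.]
loop -35 [169.1 230.3] crop [156. 241.]
loop 0 [177.6 241.1] crop [190. 284.]
loop 35 [185.8 249.3] crop [223. 317.]
```

View pics/c4.png

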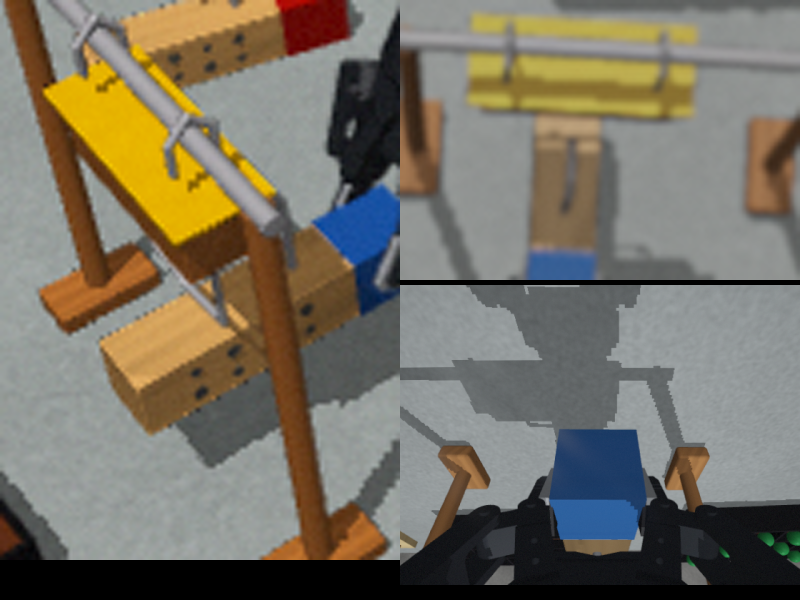

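The far-left corner is at crop (140,388) against predicted (141,387), so the model is spot on, and the hook axis (top column 312) lines up with the roof centre. Threading the rest.

{"fn": "play_rows", "kwargs": {
  "plan": [
    {"offset": [-4, 0, 2], "delta_rot": [0, 0, 0], "claw": 1},
    {"offset": [-6, 0, 3], "delta_rot": [0, 0, 0], "claw": 1},
    {"offset": [-7, -1, 4], "delta_rot": [0, 0, 0], "claw": 1},
    {"offset": [-7, 0, 4], "delta_rot": [0, 0, 0], "claw": 1},
    {"offset": [-7, 0, 4], "delta_rot": [0, 0, 0], "claw": 1},
    {"offset": [-6, 0, 3], "delta_rot": [0, 0, 0], "claw": 1},
    {"offset": [-3, 0, 2], "delta_rot": [0, 0, 0], "claw": 1},
    {"offset": [0, 0, 0], "delta_rot": [0, 0, 0], "claw": 1},
    {"offset": [0, 0, 0], "delta_rot": [0, 0, 0], "claw": 1}
  ]
}}

```text
time_s: 8.73
eef_pos: [0.615, 0.015, 0.1143]
tool_rot: [180.0, 30.1, 176.4]
contact_force: [-0.6, 0.6, -1.2]
opening: 0.0432
```

```bash
python3 -c "
from h import *
go([.614,.0158,.109],Rt(-3.5))"
```

```text
t 8.73 turn [-0.     0.001 -0.001] then shift [ 3.6  0.8 -1.9] world [-4.   1.  -0.1] F [-0.6  0.6 -1.2]
```

{"fn": "play_rows", "kwargs": {
  "plan": [
    {"offset": [4, 0, 0], "delta_rot": [0, 0, 0], "claw": 1},
    {"offset": [3, 0, 4], "delta_rot": [0, 0, 0], "claw": 1},
    {"offset": [3, 0, 5], "delta_rot": [0, 0, 0], "claw": 1},
    {"offset": [3, 0, 5], "delta_rot": [0, 0, 0], "claw": 1},
    {"offset": [3, 0, 5], "delta_rot": [0, 0, 0], "claw": 1},
    {"offset": [3, 0, 5], "delta_rot": [0, 0, 0], "claw": 1},
    {"offset": [2, 0, 3], "delta_rot": [0, 0, 0], "claw": 1},
    {"offset": [0, 0, 0], "delta_rot": [0, 0, 0], "claw": 1},
    {"offset": [0, 0, 0], "delta_rot": [0, 0, 0], "claw": 1}
  ]
}}

```text
time_s: 9.48
eef_pos: [0.6081, 0.0155, 0.0755]
tool_rot: [180.0, 29.9, 176.4]
contact_force: [-0.5, 0.8, 0.0]
opening: 0.0431
```

```bash
python3 -c "
from h import *
go([.614,.0158,.070],Rt(-3.5))"
python3 look.py c5
```

```text
t 9.48 turn [ 0.    -0.002 -0.001] then shift [-2.3  0.6  1.7] world [ 2.9  0.4 -0.3] F [-0.5  0.8  0. ]
[0.60814812 0.01554497 0.07550098] [179.95393429  29.90573193 176.41534448] tq [ 0.02  0.2  -0.02] 0.04306878014424703
crown [0.6811 0.0109 0.1592] [177.9 237.5] crop [192. 270.]
tip [0.6991 0.0099 0.1252] [173.2 251.6] crop [173. 326.]
shankbase [0.6631 0.0121 0.0842] [189.6 255.2] crop [239. 341.]
farL [0.7772 0.0271 0.084 ] [150.4 287.1] crop [ 81. 468.]
loop -35 [169.1 230.3] crop [156. 241.]
loop 0 [177.6 241.1] crop [190. 284.]
loop 35 [185.8 249.3] crop [223. 317.]
```

View pics/c5.png

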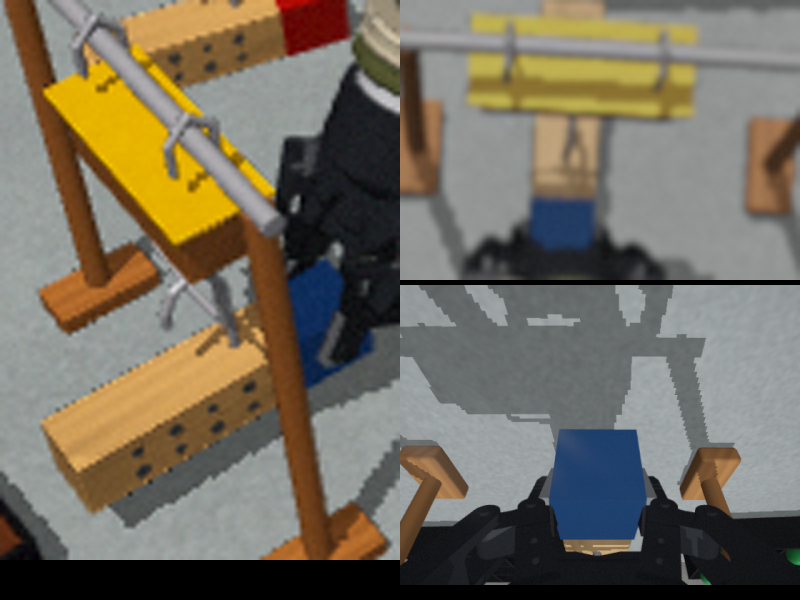

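The hook has gone over the wire: tip beyond it at crop (172,322), crown on it at (195,283). The wrist Fz went from about -2 to 0 N and the moment dropped, so the wire carries the load. I'll nudge 2 mm to centre and open gently.

{"fn": "play_rows", "kwargs": {
  "plan": [
    {"offset": [-2, 0, 1], "delta_rot": [0, 0, 0], "claw": 1},
    {"offset": [0, 0, 0], "delta_rot": [0, 0, 0], "claw": 1},
    {"offset": [0, 0, 0], "delta_rot": [0, 0, 0], "claw": 0.45},
    {"offset": [0, 0, 0], "delta_rot": [0, 0, 0], "claw": 0.4},
    {"offset": [0, 0, 0], "delta_rot": [0, 0, 0], "claw": 0.35},
    {"offset": [0, 0, 0], "delta_rot": [0, 0, 0], "claw": 0.25},
    {"offset": [0, 0, 0], "delta_rot": [0, 0, 0], "claw": 0.15},
    {"offset": [0, 0, 0], "delta_rot": [0, 0, 0], "claw": 0},
    {"offset": [0, 0, 0], "delta_rot": [0, 0, 0], "claw": 0},
    {"offset": [0, 0, 0], "delta_rot": [0, 0, 0], "claw": 0}
  ]
}}

```text
time_s: 10.47
eef_pos: [0.6121, 0.0151, 0.0786]
tool_rot: [-180.0, 30.3, 176.4]
contact_force: [0.8, -0.3, 0.1]
opening: 0.0857
```

```bash
python3 look.py c6
```

```text
[0.61213766 0.01510795 0.07856084] [-179.98900814   30.27049335  176.43540076] tq [0.05 0.26 0.  ] 0.08568165542222123
crown [0.6846 0.0106 0.1627] [176.2 237.2] crop [185. 269.]
tip [0.7027 0.0095 0.1288] [171.4 251.3] crop [166. 325.]
shankbase [0.667  0.0117 0.0876] [187.9 255.1] crop [232. 340.]
farL [0.7811 0.0266 0.0882] [148.3 286.9] crop [ 73. 468.]
loop -35 [169.1 230.3] crop [156. 241.]
loop 0 [177.6 241.1] crop [190. 284.]
loop 35 [185.8 249.3] crop [223. 317.]
```

View pics/c6.png

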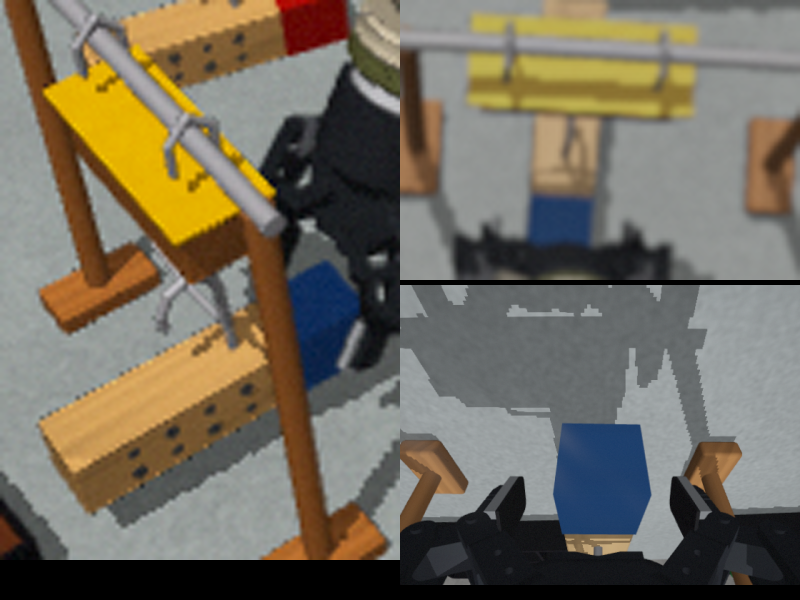

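The block hangs on its own and both pads stand clear: wrist-view pads at columns 515 and 690, block at 555–650. Retreating along the tool axis.

{"fn": "play_rows", "kwargs": {
  "plan": [
    {"offset": [0, 0, -5], "delta_rot": [0, 0, 0], "claw": 0},
    {"offset": [0, 0, -10], "delta_rot": [0, 0, 0], "claw": 0},
    {"offset": [0, 0, -15], "delta_rot": [0, 0, 0], "claw": 0},
    {"offset": [0, 0, -18], "delta_rot": [0, 0, 0], "claw": 0},
    {"offset": [0, 0, -20], "delta_rot": [0, 0, 0], "claw": 0},
    {"offset": [0, 0, -20], "delta_rot": [0, 0, 0], "claw": 0},
    {"offset": [0, 0, -20], "delta_rot": [0, 0, 0], "claw": 0},
    {"offset": [0, 0, -20], "delta_rot": [0, 0, 0], "claw": 0},
    {"offset": [0, 0, -20], "delta_rot": [0, 0, 0], "claw": 0},
    {"offset": [0, 0, -15], "delta_rot": [0, 0, 0], "claw": 0},
    {"offset": [0, 0, -8], "delta_rot": [0, 0, 0], "claw": 0},
    {"offset": [0, 0, 0], "delta_rot": [0, 0, 0], "claw": 0}
  ]
}}

```text
time_s: 11.62
eef_pos: [0.517, 0.0214, 0.2389]
tool_rot: [-179.9, 30.4, 176.5]
contact_force: [-0.5, -0.7, 0.1]
opening: 0.0856
```

{"fn": "play_rows", "kwargs": {
  "plan": [
    {"offset": [0, 0, 0], "delta_rot": [0, 0, 0], "claw": 0},
    {"offset": [0, 0, 0], "delta_rot": [0, 0, 0], "claw": 0},
    {"offset": [0, 0, 0], "delta_rot": [0, 0, 0], "claw": 0},
    {"offset": [0, 0, 0], "delta_rot": [0, 0, 0], "claw": 0},
    {"offset": [0, 0, 0], "delta_rot": [0, 0, 0], "claw": 0},
    {"offset": [0, 0, 0], "delta_rot": [0, 0, 0], "claw": 0},
    {"offset": [0, 0, 0], "delta_rot": [0, 0, 0], "claw": 0},
    {"offset": [0, 0, 0], "delta_rot": [0, 0, 0], "claw": 0},
    {"offset": [0, 0, 0], "delta_rot": [0, 0, 0], "claw": 0},
    {"offset": [0, 0, 0], "delta_rot": [0, 0, 0], "claw": 0},
    {"offset": [0, 0, 0], "delta_rot": [0, 0, 0], "claw": 0},
    {"offset": [0, 0, 0], "delta_rot": [0, 0, 0], "claw": 0}
  ]
}}

```text
time_s: 12.62
eef_pos: [0.5171, 0.0213, 0.2351]
tool_rot: [-179.9, 30.0, 176.4]
contact_force: [0.5, 0.4, 0.2]
opening: 0.0853
```

```bash
cat > still.py <<'E'
from h import *
# motion check: 14 pairs over time in scene view, block region
f=[cap('scene') for _ in range(16)]
def cen(d):
    hs=cv2.cvtColor(d['pixels'],cv2.COLOR_RGB2HSV);m=np.zeros(hs.shape[:2],np.uint8)
    m[225:310,130:235]=cv2.inRange(hs,(100,90,30),(130,255,255))[225:310,130:235]
    M=cv2.moments(m,True);return M['m10']/M['m00'],M['m01']/M['m00']
print(np.round([cen(d) for d in f],2).tolist())
print('max diff',max(np.abs(f[0]['pixels'][215:310,130:235].astype(int)-d['pixels'][215:310,130:235]).mean() for d in f))
E
python3 still.py; python3 look.py c7
```

```text
[[211.5, 249.91], [211.48, 249.8], [211.53, 249.95], [211.49, 249.86], [211.51, 249.83], [211.51, 249.91], [211.56, 249.93], [211.53, 249.89], [211.49, 249.88], [211.48, 249.9], [211.5, 249.91], [211.52, 249.85], [211.48, 249.78], [211.5, 249.98], [211.49, 249.93], [211.5, 249.85]]
max diff 2.214937343358396
[0.5170486  0.02130324 0.23502742] [-179.94294914   30.0291724   176.40309377] tq [-0.    0.25  0.03] 0.08531744241423056
crown [0.5899 0.0168 0.3189] [205.8 163.4] crop [303. -26.]
tip [0.6078 0.0156 0.2849] [200.1 179.9] crop [280.  40.]
shankbase [0.5719 0.0178 0.2439] [216.5 187.2] crop [346.  69.]
farL [0.6861 0.0326 0.2439] [175.7 217. ] crop [183. 188.]
loop -35 [169.1 230.3] crop [156. 241.]
loop 0 [177.6 241.1] crop [190. 284.]
loop 35 [185.8 249.3] crop [223. 317.]
```

View pics/c7.png

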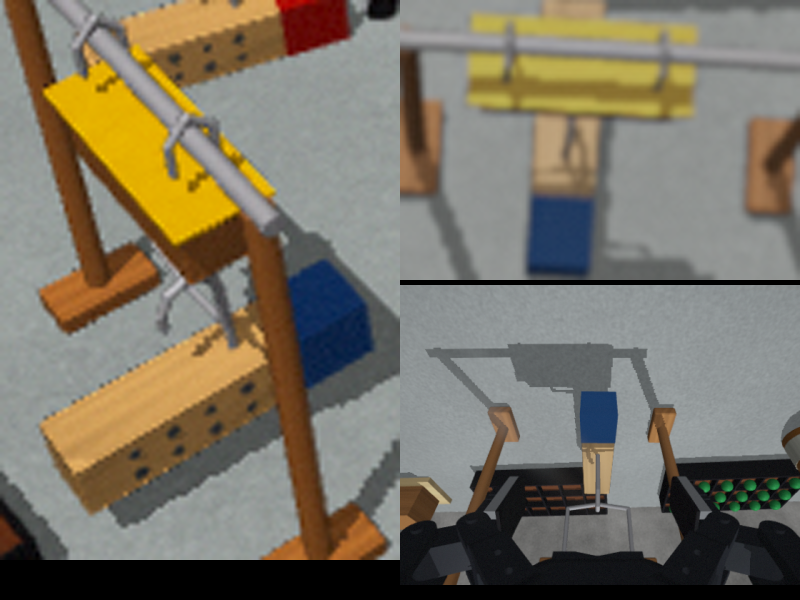

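The block hangs free and still (centroid steady to about 0.1 px over 0.8 s) and level: its far corner is at crop (78,473) against (81,468) predicted for a level bar. The gripper is well clear. Handing in.

```bash
python3 -c "
from station import manip
print(manip.hand_in())"
```

```text
the job is handed in; nothing more can be done
None
```

The blue-ended block now hangs by its hook from the wire loop under the yellow-roofed block, and I've handed the job in at about 13.6 s on the robot's clock.

**How it went:** I gripped the blue end with the tool leaned back 30°, threaded the hook through the loop, and lowered it until the wire took the weight. Then I opened the gripper and backed away.

**Last checks:**
- **Still:** the block's position in the scene view varied by no more than about 0.1 px over 0.8 s.
- **Level:** its far corner is within about 1–2 camera pixels of where a level bar would put it.
- **Clear:** the open gripper is well away and the contact forces are near zero.
- **Other blocks:** the yellow-roofed block is still on the rail. I never went near the red-ended or white blocks, and the red one looks unmoved in the final picture.

**Disagreements:**
- My first lift used the wrong tool x sign, so the arm moved back towards the robot. It touched nothing.
- The wrist moment still read about 0.25 N·m after release with nothing held. I took this as an offset from the tilted tool, not a contact.

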